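# Prime the rinse and load the sample tray into the cytometer's loader

### The job

Get the sample loader ready for a run: first prime its rinse by pressing the red pump cap of the yellow-banded canister all the way down and letting it spring back up. Then pick up the blue sample tray, set its nose into the loader's guides and slide it fully home against the back stop, nose (the end without the orange wall) first, lying flat in its slots and then let go. Keep all four vials standing in their own pockets, and do not shift or tip the other things on the bench.

Things in the scene. Friction and masses are not known exactly. Their poses are not given: they have to be found in the camera images.
- loader: Fixed navy and white sample loader; place and heading vary (front roughly to +y). Origin on the table under the centre of a fully home tray; +x runs level into the machine (sliding direction), z up. In its frame, mm: deck (lip and bay floor) 20 high, x -150 to 140, 150 wide; housing x -30 to 130, 200 wide, 165 high. Nothing above deck and guides before x = -30.
- bay_mouth (a point): On the loader's deck at x = -80: black guides, 14 mm high above the deck, leave a lane 105 mm wide from here inwards; outwards they flare to about 122 mm at x = -120.
- bay_door (a point): On the loader's deck at x = -30, the housing's front face: opening 140 mm wide, its roof 92 mm above the deck. From x = -20 inwards slot tops begin 9 mm above the deck and overhang the lane's sides to 88 mm apart. A home tray leaves 55 mm standing out of the housing.
- bay_home (a point): Point of the loader on its deck (20 mm above the table) where the centre of the tray's underside lies when fully home (its nose then 1 mm off the black back stop, whose face is at x = +86); axes as the loader's.
- tray: Loose blue tray, 170 (x) by 100 (y) mm, base 5 mm thick, about 0.4 kg with its vials. Origin: centre of its underside; +x to the nose, z up. Pocket blocks 34 by 80 mm at x = 55 and -52, tops 20 mm above the underside. White bow handle in the middle.
- tray_grip (a point): Centre of the bow handle's bar: 60 mm long (tray x), 12 mm wide (y), 54 to 74 mm above the underside, on two posts, over the loaded tray's middle; axes as the tray's: pinch across y.
- tray_push (a point): Middle of the outer face of the orange rear wall (80 mm wide, 6 mm thick, top 32 mm above the underside), 85 mm behind the tray's origin, 20 mm above the underside; a good place to push.
- vial0: Loose capped vial, red cap, 22 mm diameter, 46 mm tall, origin at the centre of its underside, z up; stands in pocket 0 of the tray, its top 51 mm above the tray's underside.
- vial1: Loose capped vial, green cap, 22 mm diameter, 46 mm tall, origin at the centre of its underside, z up; stands in pocket 1 of the tray, its top 51 mm above the tray's underside.
- vial2: Loose capped vial, yellow cap, 22 mm diameter, 46 mm tall, origin at the centre of its underside, z up; stands in pocket 2 of the tray, its top 51 mm above the tray's underside.
- vial3: Loose capped vial, white cap, 22 mm diameter, 46 mm tall, origin at the centre of its underside, z up; stands in pocket 3 of the tray, its top 51 mm above the tray's underside.
- pocket0 (a point): Floor centre of the tray's pocket 0 (24 mm square, 15 mm deep), at x = 55, y = 20 mm on the tray, 5 mm above its underside.
- pocket1 (a point): Floor centre of the tray's pocket 1 (24 mm square, 15 mm deep), at x = 55, y = -20 mm on the tray, 5 mm above its underside.
- pocket2 (a point): Floor centre of the tray's pocket 2 (24 mm square, 15 mm deep), at x = -52, y = 20 mm on the tray, 5 mm above its underside.
- pocket3 (a point): Floor centre of the tray's pocket 3 (24 mm square, 15 mm deep), at x = -52, y = -20 mm on the tray, 5 mm above its underside.
- pump_top (a point): Centre of the top of the red sprung pump cap (34 mm diameter) on the fixed white canister with a yellow band (68 mm diameter, on a 90 mm square grey base, turned by its own yaw); 172 mm above the table, a thin red nozzle points out to one side.
- pump_cap (a joint): Travel of the pump cap in m: 0 up, 0.008 fully down; about 2 N to start, 6 N fully down, springs back.
- buffer: Bystander: white bottle with blue screw cap, 68 mm diameter, 165 mm tall, origin at its underside; it and the canister swap places.
- jar: Bystander: small clear jar with orange lid, 36 mm diameter, 50 mm tall, origin at its underside.
- amber: Bystander: small amber bottle with black cap, 36 mm diameter, 75 mm tall, origin at its underside; it and the jar swap places.
- wash: Bystander: clear bottle with green cap, 60 mm diameter, 170 mm tall, origin at its underside.
- tube_rack: Bystander: yellow rack of tubes, 65 by 110 mm, 75 mm tall, origin at the centre of its underside.
Things that resemble listed ones, but are neither listed nor needed, are in the scene too. Leave any green look-alike of the tray alone.

How it is judged (in metres and radians):
On the way, in this order (a step that is already met when the one before it is completed fails the run):
1. the pump cap is pressed all the way down (value of joint pump_cap above 0.0065 m), for 0.05 s.
2. the pump cap has sprung back up (value of joint pump_cap below 0.002 m), for 0.1 s.
3. the tray is fully home in the loader's slots (x of tray in the frame of bay_home above -0.005 m and x of tray_push in the frame of bay_home below -0.075 m and y of tray in the frame of bay_home between -0.005 and 0.005 m and z of tray in the frame of bay_home between -0.004 and 0.004 m and angle between the x axis of tray and the x axis of loader, either way round below 0.06 rad and angle between tray's own z axis and vertical below 0.05 rad), for 0.2 s.
At the end, for the whole second after the job is handed in: Tray at rest in the loader nose first: at most 5 mm short of bay_home, within 5 mm sideways, 4 mm in height, 0.06 rad of the loader's axis, 0.05 rad of level; each vial within 6 mm of its own pocket floor and 0.2 rad of upright; pump cap up (under 2 mm) (all of step 3 and distance between vial0 and pocket0 below 0.006 m and angle between each of vial0, vial1, vial2, vial3's own z axis and vertical below 0.2 rad and distance between vial1 and pocket1 below 0.006 m and distance between vial2 and pocket2 below 0.006 m and distance between vial3 and pocket3 below 0.006 m and value of joint pump_cap below 0.002 m and linear speed of tray below 0.02 m/s); the robot touches nothing.
It fails at once if a vial leaves its pocket or falls over (more than 15 mm from its pocket, or tilted over 0.5 rad) (distance between vial0 and pocket0 above 0.015 m or angle between any of vial0, vial1, vial2, vial3's own z axis and vertical above 0.5 rad or distance between vial1 and pocket1 above 0.015 m or distance between vial2 and pocket2 above 0.015 m or distance between vial3 and pocket3 above 0.015 m).
It fails at once if a bystander is shifted by more than 20 mm or tipped by more than 0.3 rad (distance of any of buffer, jar, amber, wash, tube_rack from where it was at the start of the episode above 0.02 m or angle between any of buffer, jar, amber, wash, tube_rack's own z axis and vertical above 0.3 rad).
It also fails if it takes over 64 s, if anything falls off the work surface, if the arm or the gripper's body presses on something with over 40 N, if the wrist force passes 120 N, or if a joint passes its speed limit or range.

### The arm

A 6-joint arm with a two-finger parallel gripper is mounted at the origin on the work surface. World frame = base frame: x ahead of the robot, y to its left, z up, the work surface at z = 0. Lengths are in mm, angles in rad, forces in N, time in s.
With the tool pointing down it reaches from about 350 to 975 mm from the base axis. Payload 7.1 kg.
Tool frame: the origin (TCP) lies between the finger pads; the fingertips stand 17 mm ahead of it and the grasp point (between the pads) lies 2 mm behind it (tip_reach is the y of the fingertips in the tool frame, in mm); y points along the fingers, x is the direction in which the jaws open and shut, and the axes are right-handed (so a half turn about y gives the same grasp; the last joint's range is limited). The gripper opens to 88 mm and grips with 3 to 60 N. Pads are 20 mm wide; open, the fingers measure 115 mm over their backs; the gripper's body (75 mm by 178 mm) begins 61 mm behind the grasp point.
Start: joints at [1.083, 0.423, 1.63, -0, 1.089, -0.019], TCP at [282.353, 557.568, 239.675] pointing down, gripper open.
Joint ranges: [-3, 3], [-0.9, 2.11], [0.09, 2.58], [-1.31, 4.45], [0.11, 2.69], [-2.54, 2.54]. Speed limits (rad/s): [2.39, 2.39, 3.01, 3.14, 3.14, 3.14].

### API

Orientations are given as a rotation vector (axis times angle).
In Python, from workcell import get_obs, get_image, camera_model, close_job, silhouettes, tip_of, tip_reach gives the robot as it stands. The module is installed in compiled form; this text tells all that it offers.
- The arm moves only by the tool arm_command, never from a script. Its argument "targets" is a list of rows, each a list of 4 numbers: the shift along the tool's x, y, z in mm, then the turn about the tool's y in rad. A call has 1 to 20 rows; each row shifts and turns the commanded pose from where the row before left it, along the tool's axes as they then stand; what a row does not reach is not made up. A row lasts 1/12 s, in which the tool goes at most 41.7 mm and 7.16 degrees, less where a joint would pass 70% of its speed; a pose out of reach is approached as far as the arm can. A call is refused whole if a number of a shift passes 41.7 or a number of a turn 0.125, either way. A call with a gripper value outside its range is refused whole. "gripper" is the opening in per cent of the stroke, from 0 (shut) to 100 (fully open), set as the call begins (left out, the last holds). The fingers move at their own pace and stop on an object; the grip force is fixed at half the most. Time passes only in rows, so rows that do not move let the fingers close. It gives the time, the measured TCP pose, the force and the opening at its end, in the units of the state.
- get_obs(): the state, without advancing time (a new reading comes with each control period).
- get_image(name): name is "scene" or "side" or "wrist"; returns the picture (420x560x3 uint8, blue, green, red); there is no depth.
- camera_model(name): a dict with "mtx" (3x3 intrinsics, pixels), "position" and "orientation" of the camera in the world. Camera axes: x right, y up, looking along -z (the intrinsics and any distortion apply to the point x, -y, -z); pixel columns grow to the right and rows downward; lengths in mm; the calibration is good to about 2 mm. A picture is of the moment at which its call begins: read the wrist's pose just before it. camera_model takes no time and is no camera call; for the wrist camera it gives the pose at the moment of the call.
- close_job(): hands the job in, once; it reports no verdict.
Trained networks look in the newest picture that a camera, given by its name, has taken for a name from the list of things; names that differ only in an ending like _2 or _b are one class to them, and where a whole thing is asked for, a point or a joint stands for the part that bears it (a point fixed in the world has none). Each returns a list of dicts, best first, with "conf" (0 to 1); they miss things now and then, are a little off and sometimes report something else, mostly with a low value. They report only what shows in the picture. A call takes as long as a camera call. They do not tell look-alikes from the thing itself.
- silhouettes(camera, thing): "pixels" (420x560 bool, what is visible of it) and "at" ([column, row] in pixels, amid what is visible of it).
- tip_of(camera, thing): "at" ([column, row] in pixels: a listed point, or the origin of a listed thing).
The state is a dict: "t": time; "qpos": joint angles; "qvel": joint speeds; "joint_torque": joint torques, N m; "ee_pos": TCP position; "orientation": TCP orientation; "ft_force": force on the tool from outside, world axes, zero at the start; "moment": the same for the moment, N m; "width": finger opening in mm.
Only numpy, scipy, OpenCV 4.12 (cv2) and the standard library are available. Lean on these libraries where they do the work, as an engineer would, in place of code of your own. Each camera call takes 0.05 s, during which the arm holds its last target. There are 200 camera calls.

## Working session

There is one attempt and no reset: what is moved stays moved. The work goes in short steps, Python scripts to look and compute and a tool call to move; the robot and the scene stay as the last step left them, time stands still between calls to the robot, and variables do not carry over. Pictures are saved under pics/ and viewed, about 8 in all and at most 12, crops included, and the job is handed in when it is done.

Besides the shell and the picture viewer there is one more tool, called after "Emit:" by a JSON object that holds its "fn" and its "kwargs", one argument or row to a line. arm_command: Moves the arm, as the interface text tells. Its arguments: {"type":"object","properties":{"targets":{"type":"array","items":{"type":"array","items":{"type":"number"}}},"gripper":{"type":"number"}},"required":["targets"]}

```bash
mkdir -p pics
cat > h.py <<'E'
import numpy as np, cv2
from scipy.spatial.transform import Rotation as R
from workcell import *
def cam(n):
    m=camera_model(n); o=np.array(m["orientation"],float)
    Rm=R.from_rotvec(o).as_matrix() if o.shape==(3,) else (R.from_quat(o).as_matrix() if o.shape==(4,) else o)
    return m,Rm,np.array(m["position"],float)
def ray(n,px):
    m,Rm,p=cam(n); K=np.array(m["mtx"]); d=m.get("dist",None)
    u=cv2.undistortPoints(np.array([[px]],float),K,None if d is None else np.array(d,float))[0,0]
    return p,Rm@np.array([u[0],-u[1],-1.])
def at_z(n,px,z):
    p,d=ray(n,px); return p+d*(z-p[2])/d[2]
def proj(n,X):
    m,Rm,p=cam(n); c=(np.atleast_2d(X)-p)@Rm; c=c*[1,-1,-1]
    d=m.get("dist",None)
    return cv2.projectPoints(c,np.zeros(3),np.zeros(3),np.array(m["mtx"]),None if d is None else np.array(d,float))[0][:,0]
def tri(a,pa,b,pb):
    p,d=ray(a,pa);q,e=ray(b,pb);d/=np.linalg.norm(d);e/=np.linalg.norm(e)
    s=np.linalg.lstsq(np.c_[d,-e],q-p,rcond=None)[0]
    A=p+d*s[0];B=q+e*s[1];return (A+B)/2,np.linalg.norm(A-B)
E
python3 - <<'E'
from h import *
for n in("scene","side"):
    cv2.imwrite(f"pics/{n}0.png",get_image(n)); m=camera_model(n); print(n,m)
    for t in("tray_grip","tray_push","tray","pump_top","bay_home","bay_mouth","bay_door","loader","vial0","vial1","vial2","vial3"):
        print(t,[(np.round(d["at"],1).tolist(),round(d["conf"],2)) for d in tip_of(n,t)[:3]])
print(get_obs(),tip_reach)
E
```

```text
scene {'mtx': array([[483.16256508,   0.        , 274.09114194],
       [  0.        , 483.16256508, 207.28838723],
       [  0.        ,   0.        ,   1.        ]]), 'position': array([1098.09563177,  483.23681361, 1293.98531172]), 'orientation': array([0.30970254, 0.59422854, 2.10848531])}
tray_grip [([296.9, 233.4], 0.73), ([419.1, 204.7], 0.67)]
tray_push [([425.2, 238.6], 0.79), ([312.0, 262.3], 0.71)]
tray [([412.2, 214.3], 0.8), ([292.5, 245.3], 0.73), ([297.2, 262.8], 0.72)]
pump_top [([227.5, 288.7], 0.57), ([374.9, 226.7], 0.56)]
bay_home [([183.5, 184.5], 0.72)]
bay_mouth [([185.6, 183.2], 0.17)]
bay_door [([196.0, 189.0], 0.65)]
loader [([186.7, 183.8], 0.97), ([194.2, 184.2], 0.46), ([205.9, 255.3], 0.21)]
vial0 [([299.0, 260.2], 0.59), ([275.9, 231.1], 0.47), ([289.8, 229.5], 0.37)]
vial1 [([299.0, 260.2], 0.59), ([275.9, 231.1], 0.47), ([289.8, 229.5], 0.37)]
vial2 [([299.0, 260.2], 0.59), ([275.9, 231.1], 0.47), ([289.8, 229.5], 0.37)]
vial3 [([299.0, 260.2], 0.59), ([275.9, 231.1], 0.47), ([289.8, 229.5], 0.37)]
side {'mtx': array([[507.19095201,   0.        , 274.
[... 897 characters left out ...]
61), ([270.9, 232.5], 0.59), ([268.1, 209.2], 0.54)]
{'t': 1.3, 'qpos': array([ 1.08303906e+00,  4.23070713e-01,  1.62988267e+00,  2.41567966e-07,
        1.08860846e+00, -1.89788520e-02]), 'qvel': array([ 0.00045695, -0.0001571 ,  0.00037357, -0.00090268,  0.00214835,
       -0.00010454]), 'joint_torque': array([-4.11915011e-03, -5.44586420e+01, -2.74032784e+01,  6.42270176e-02,
        1.70650135e-02, -7.58398187e-06]), 'ee_pos': array([282.33528153, 557.58762183, 239.70018352]), 'orientation': array([-1.3952081 , -0.85737692,  0.85733362]), 'ft_force': array([ 0.01841689,  0.57868268, -0.68224783]), 'moment': array([-0.00894043,  0.03930709,  0.00878271]), 'width': 87.71496179528525} 17.0
```

Run:
```python
import cv2
for n in("scene","side"):
    cv2.imwrite(f"pics/{n}0b.png",cv2.resize(cv2.imread(f"pics/{n}0.png"),(800,600),interpolation=cv2.INTER_CUBIC))
```

```text
(no output)
```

View pics/scene0b.png

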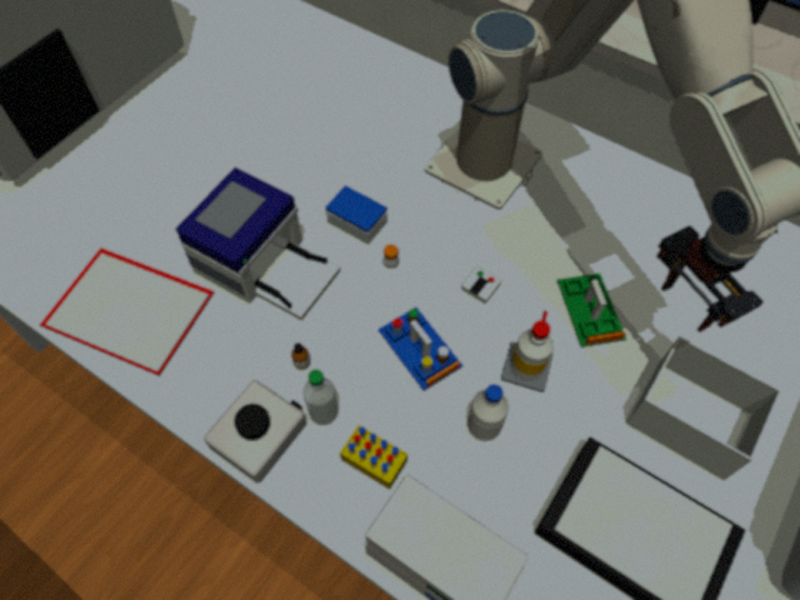

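View pics/side0b.png

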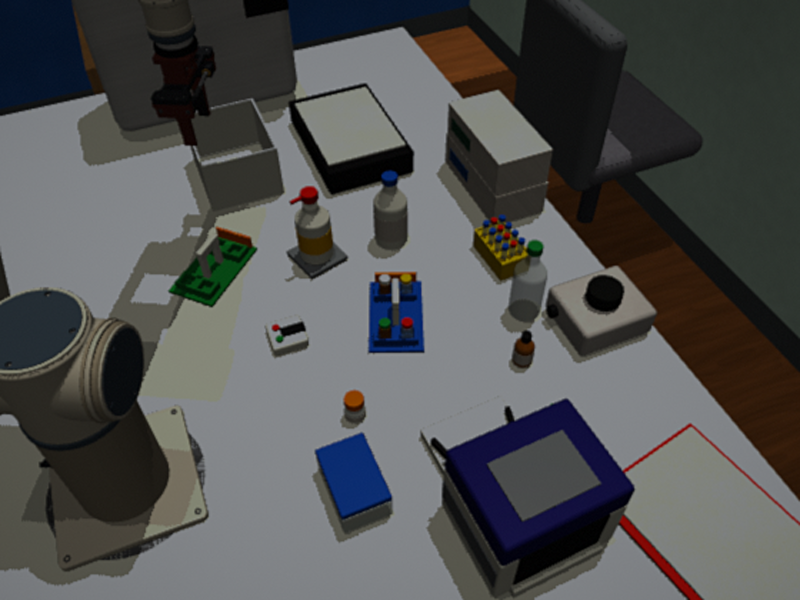

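Scene view (800x600 scale): blue tray with vials at (420,347), nose toward upper-left (loader), orange wall at (443,372). The green look-alike at (590,310) and the blue box at (355,210) don't fit. The pump is the red cap on the yellow-banded canister at (541,329), not the blue-capped bottle at (488,393). The loader's deck front corners are (340,268) and (301,316). The side view agrees: tray (396,315), cap (309,194).

Run:
```python
from h import *
from scipy.optimize import least_squares
s=.7
def P(n,X): return proj(n,X)
print("pump",tri("scene",(541*s,327*s),"side",(309*s,192*s)), at_z("scene",(541*s,327*s),172),at_z("side",(309*s,192*s),172))
# tray: local pts -> px
T=[("scene",(55,20,51),(397,324)),("scene",(55,-20,51),(414,314)),("scene",(-52,20,51),(428,363)),("scene",(-52,-20,51),(442,353)),
("side",(55,20,51),(407,323)),("side",(55,-20,51),(385,324)),("side",(-52,20,51),(407,280)),("side",(-52,-20,51),(385,281)),
("side",(85,50,5),(423,349)),("side",(85,-50,5),(370,350)),("scene",(85,50,5),(379,330)),("scene",(85,-50,5),(416,309))]
L=[("scene",(-150,75,20),(302,315)),("scene",(-150,-75,20),(340,268)),("scene",(-30,100,165),(244,268)),("scene",(-30,-100,165),(295,207)),("scene",(130,-100,165),(236,169)),("scene",(130,100,165),(179,230)),
("side",(-30,100,165),(569,401)),("side",(-30,-100,165),(446,450)),("side",(130,-100,165),(501,555)),("side",(130,100,165),(632,486))]
for nm,M,x0 in(("tray",T,(580,250,-1.5)),("loader",L,(600,-50,-1.5))):
    def f(q):
        Rz=R.from_euler("z",q[2]).as_matrix(); r=[]
        for n,X,px in M: r.append(P(n,Rz@np.array(X)+[q[0],q[1],0])[0]-np.array(px)*s)
        return np.ravel(r)
    best=min((least_squares(f,(x0[0],x0[1],a),loss="soft_l1") for a in(-2.5,-1.5,-.5)),key=lambda o:o.cost)
    print(nm,np.round(best.x,3),np.round(f(best.x).reshape(-1,2),1).tolist())
for nm,a,b in(("buffer",(493,393),(390,178)),("jar",(391,252),(354,398)),("amber",(300,350),(526,338)),("wash",(317,378),(536,248))):
    print(nm,np.round(tri("scene",np.array(a)*s,"side",np.array(b)*s)[0]))
```

```text
pump (array([434.83378822, 358.26779171, 171.97187973]), np.float64(3.2767611524173734)) [433.21443618 359.03394468 172.        ] [435.90409182 356.63499378 172.        ]
tray [524.002 154.597  -1.96 ] [[-0.2, -0.7], [-0.9, -0.1], [-1.3, -0.5], [0.4, -0.4], [0.0, -1.8], [-0.4, -2.4], [-0.3, -2.5], [0.1, -3.1], [0.7, 0.4], [-1.2, -0.0], [-1.4, 0.0], [-0.0, -0.8]]Traceback (most recent call last):
  File "<stdin>", line 17, in <module>
  File "<stdin>", line 17, in <genexpr>
    return func(*args, **kwargs)
    result = trf(vector_fun.fun, vector_fun.jac, x0, f0, J0, lb, ub, ftol, xtol,
                 gtol, max_nfev, x_scale, loss_function, tr_solver,
                 tr_options.copy(), verbose, callback=callback_wrapped)
    return trf_no_bounds(
        fun, jac, x0, f0, J0, ftol, xtol, gtol, max_nfev, x_scale,
        loss_function, tr_solver, tr_options, verbose, callback=callback)
    f_new = fun(x_new)
    self._update_fun()
    ~~~~~~~~~~~~~~~~^^
    self.f = self.fun_wrapped(xp_copy(self.x))
             ~~~~~~~~~~~~~~~~^^^^^^^^^^^^^^^^^
    return np.atleast_1d(self.fun(x))
                         ~~~~~~~~^^^
    return self.f(x, *self.args, **self.kwargs)
           ~~~~~~^^^^^^^^^^^^^^^^^^^^^^^^^^^^^^
  File "<stdin>", line 15, in f
  File "<stdin>", line 4, in P
  File "h.py", line 15, in proj
    m,Rm,p=cam(n); c=(np.atleast_2d(X)-p)@Rm; c=c*[1,-1,-1]
           ~~~^^^
  File "h.py", line 5, in cam
    m=camera_model(n); o=np.array(m["orientation"],float)
ValueError: time passes only in moves, steps and waits
```

```bash
sed -i 's/^def cam/from functools import lru_cache\n@lru_cache\ndef cam/' h.py
cat > fit.py <<'E'
from h import *
from scipy.optimize import least_squares
def fit(M,x0,s=.7):
    def f(q):
        Rz=R.from_euler("z",q[2]).as_matrix()
        return np.ravel([proj(n,Rz@np.array(X)+[q[0],q[1],0])[0]-np.array(px)*s for n,X,px in M])
    b=min((least_squares(f,(x0[0],x0[1],a),loss="soft_l1") for a in(-2.5,-1.5,-.5)),key=lambda o:o.cost)
    return b.x,f(b.x).reshape(-1,2)
E
python3 - <<'E'
from fit import *
s=.7
L=[("scene",(-150,75,20),(302,315)),("scene",(-150,-75,20),(340,268)),("scene",(-30,100,165),(244,268)),("scene",(-30,-100,165),(295,207)),("scene",(130,-100,165),(236,169)),("scene",(130,100,165),(179,230)),
("side",(-30,100,165),(569,401)),("side",(-30,-100,165),(446,450)),("side",(130,-100,165),(501,555)),("side",(130,100,165),(632,486))]
q,r=fit(L,(600,-50)); print(np.round(q,3),np.round(r,1).tolist())
for nm,a,b in(("buffer",(493,393),(390,178)),("jar",(391,252),(354,398)),("amber",(300,350),(526,338)),("wash",(317,378),(536,248))):
    print(nm,np.round(tri("scene",np.array(a)*s,"side",np.array(b)*s)[0]))
o=get_obs();print(o["t"],R.from_rotvec(o["orientation"]).as_matrix().round(3)); m,Rm,p=cam("wrist");print(p,Rm.round(2))
E
```

```text
[ 542.161 -242.441   -1.517] [[-0.3, 1.2], [0.5, -0.9], [-5.4, -4.0], [0.3, -8.3], [-0.5, -2.6], [-3.3, -1.1], [-2.7, -4.7], [-3.1, -1.6], [0.8, -2.5], [2.1, 0.5]]
buffer [593. 350. 159.]
jar [379. -17.  45.]
amber [689. -26.  62.]
wash [749.  75. 162.]
1.3 [[ 0.452  0.    -0.892]
 [ 0.892  0.     0.452]
 [ 0.    -1.    -0.   ]]
[211.56392038 593.23723535 385.09012109] [[ 0.45 -0.85 -0.26]
 [ 0.89  0.43  0.13]
 [ 0.   -0.29  0.96]]
```

Emit:
{"fn": "arm_command", "kwargs": {
  "targets": [
    [-14,3.5,-28,0],
    [-14,3.5,-28,0],
    [-14,3.5,-28,0],
    [-14,3.5,-28,0],
    [-14,3.5,-28,0],
    [-14,3.5,-28,0],
    [-14,3.5,-28,0],
    [-12,3.5,-28,0],
    [0,0,0,0],
    [0,0,0,0]
  ],
  "gripper": 0
}}

```text
t: 2.13
ee_pos: [433.2, 357.2, 211.6]
orientation: [-1.396, -0.855, 0.855]
ft_force: [0.0, -0.5, 0.7]
width: 24.4
```

Run:
```python
from h import *
im=get_image("wrist"); cv2.imwrite("pics/w1.png",im)
for d in tip_of("wrist","pump_top"): print(d, at_z("wrist",d["at"],172))
p=proj("wrist",np.array([[434.5,357.5,172],[433.2,357.2,194]])); print(p)
```

```text
{'at': [280.8, 246.7], 'conf': 0.8} [434.68299891 359.03445555 172.        ]
[[278.48295337 247.48299892]
 [276.99295681 261.77283446]]
```

View pics/w1.png

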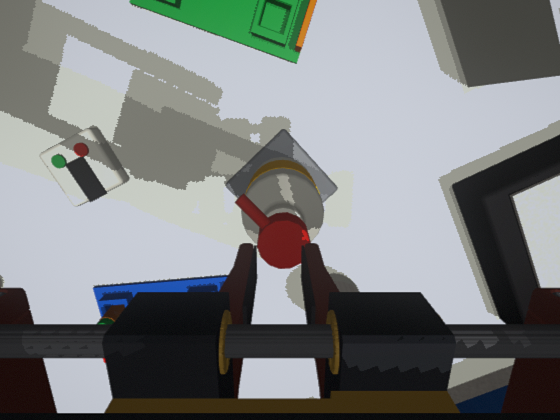

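The wrist view shows the cap at (283,241), right between the closing fingers. That matches the 172 mm estimate.

Emit:
{"fn": "arm_command", "kwargs": {
  "targets": [
    [2,0,-1,0],
    [0,0,0,0],
    [0,0,0,0],
    [0,8,0,0],
    [0,7,0,0],
    [0,5,0,0],
    [0,3,0,0],
    [0,3,0,0],
    [0,2,0,0],
    [0,0,0,0]
  ],
  "gripper": 0
}}

```text
t: 3.07
ee_pos: [433.8, 359.4, 183.4]
orientation: [-1.395, -0.856, 0.858]
ft_force: [-4.0, -1.1, 4.5]
width: 0.5
```

Emit:
{"fn": "arm_command", "kwargs": {
  "targets": [
    [0,1.5,0,0],
    [0,1,0,0],
    [0,0.5,0,0],
    [0,0,0,0]
  ]
}}

```text
t: 3.4
ee_pos: [434.0, 359.5, 181.3]
orientation: [-1.395, -0.857, 0.858]
ft_force: [-4.2, -2.1, 8.1]
width: 0.4
```

Emit:
{"fn": "arm_command", "kwargs": {
  "targets": [
    [0,0.7,0,0],
    [0,0.6,0,0],
    [0,0,0,0],
    [0,0,0,0]
  ]
}}

```text
t: 3.73
ee_pos: [434.2, 359.6, 181.2]
orientation: [-1.395, -0.858, 0.857]
ft_force: [-7.3, -3.7, 17.8]
width: 0.4
```

Emit:
{"fn": "arm_command", "kwargs": {
  "targets": [
    [0,-10,0,0],
    [0,-10,0,0],
    [0,-10,0,0],
    [0,-10,0,0.12],
    [0,-10,0,0.12],
    [0,-10,0,0.12],
    [0,-10,0,0.12],
    [0,-10,0,0.12],
    [0,-10,0,0.12],
    [0,-10,0,0.12],
    [0,-10,0,0.12],
    [0,-10,0,0.12],
    [0,0,0,0.12],
    [0,0,0,0.12],
    [0,0,0,0.12],
    [0,0,0,0.05],
    [0,0,0,0]
  ],
  "gripper": 100
}}

```text
t: 5.15
ee_pos: [434.5, 359.6, 299.9]
orientation: [-1.549, 0.305, -0.306]
ft_force: [-1.1, -0.5, -0.4]
width: 88.0
```

Emit:
{"fn": "arm_command", "kwargs": {
  "targets": [
    [20,0,-20,0],
    [20,0,-20,0],
    [20,0,-20,0],
    [20,0,-20,0],
    [20,0,-20,0],
    [20,0,-20,0],
    [20,0,-20,0],
    [20,0,-16,0],
    [0,0,0,0],
    [0,0,0,0]
  ]
}}

```text
t: 5.98
ee_pos: [523.9, 153.7, 299.6]
orientation: [-1.549, 0.305, -0.305]
ft_force: [0.2, 0.8, -0.2]
width: 87.9
```

Run:
```python
from h import *
o=get_obs(); print(o["t"],o["ee_pos"],R.from_rotvec(o["orientation"]).as_matrix().round(3))
im=get_image("wrist"); cv2.imwrite("pics/w2.png",im)
for t in("tray_grip","tray_push","pocket0"):
  for d in tip_of("wrist",t): print(t,d)
c,s=np.cos(-1.96),np.sin(-1.96); Rz=np.array([[c,-s,0],[s,c,0],[0,0,1]])
P=np.array([(30,0,74),(-30,0,74),(85,50,5),(85,-50,5),(-85,50,5),(-85,-50,5)])@Rz.T+[524,154.6,0]
print(proj("wrist",P).round())
```

```text
5.9833 [523.86131708 153.7498466  299.62968736] [[ 0.925  0.     0.379]
 [-0.379  0.     0.925]
 [ 0.    -1.     0.   ]]
tray_grip {'at': [275.3, 182.1], 'conf': 0.69}
tray_push {'at': [276.0, 106.5], 'conf': 0.76}
tray_push {'at': [444.3, 53.1], 'conf': 0.5}
pocket0 {'at': [291.9, 133.8], 'conf': 0.89}
pocket0 {'at': [288.4, 208.3], 'conf': 0.88}
pocket0 {'at': [15.8, 40.4], 'conf': 0.78}
pocket0 {'at': [0.0, 120.0], 'conf': 0.75}
pocket0 {'at': [261.5, 135.3], 'conf': 0.66}
pocket0 {'at': [262.7, 209.8], 'conf': 0.63}
pocket0 {'at': [378.0, 386.7], 'conf': 0.3}
[[279. 207.]
 [279. 157.]
 [313. 230.]
 [245. 229.]
 [318. 108.]
 [241. 107.]]
```

View pics/w2.png

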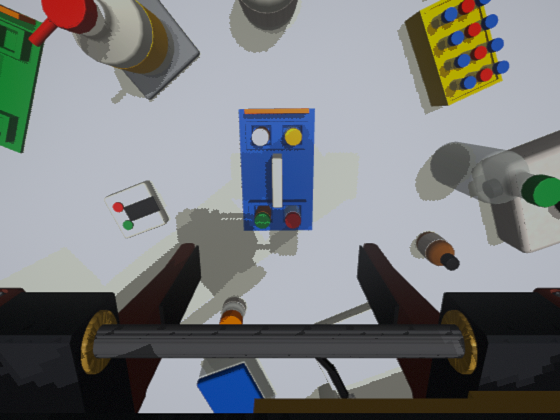

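The wrist view shows the blue tray centred: bar (277,152)-(277,207) and the orange wall at the top, within about 2 mm of the estimate. I'll look closely at the loader before gripping.

Emit:
{"fn": "arm_command", "kwargs": {
  "targets": [
    [0,-5,0,-0.11],
    [0,-5,0,-0.11],
    [0,-5,0,-0.11],
    [0,-5,0,-0.11],
    [0,0,-32,0],
    [0,0,-32,0],
    [0,0,-32,0],
    [0,0,-32,0],
    [0,0,-32,0],
    [0,0,-32,0],
    [0,0,-32,0],
    [0,0,-32,0],
    [0,0,-32,0],
    [0,0,-32,0],
    [0,0,-32,0],
    [0,0,-28,0],
    [0,0,0,0],
    [0,0,0,0]
  ]
}}

```text
t: 7.68
ee_pos: [543.2, -225.0, 319.1]
orientation: [-1.57, -0.04, 0.04]
ft_force: [-0.8, 1.4, 0.0]
width: 88.0
```

Run:
```python
from h import *
o=get_obs(); print(o["t"],o["ee_pos"])
im=get_image("wrist"); cv2.imwrite("pics/w3.png",im); cv2.imwrite("pics/w3b.png",cv2.resize(im,(800,600),interpolation=cv2.INTER_CUBIC))
c,s=np.cos(-1.517),np.sin(-1.517); Rz=np.array([[c,-s,0],[s,c,0],[0,0,1]])
for X in[(-150,75,20),(-150,-75,20),(-80,52.5,34),(-80,-52.5,34),(-120,61,34),(-120,-61,34),(-30,100,165),(-30,-100,165)]:
  print(X,(proj("wrist",Rz@np.array(X)+[542.2,-242.4,0])[0]/.7).round(1))
```

```text
7.6833 [ 543.19605259 -224.96728443  319.10630829]
(-150, 75, 20) [478.8  98.2]
(-150, -75, 20) [311.4  98.6]
(-80, 52.5, 34) [452.9 179.6]
(-80, -52.5, 34) [337.6 179.8]
(-120, 61, 34) [464. 133.]
(-120, -61, 34) [326.2 133.3]
(-30, 100, 165) [543.9 264.9]
(-30, -100, 165) [244.8 265.5]
```

View pics/w3b.png

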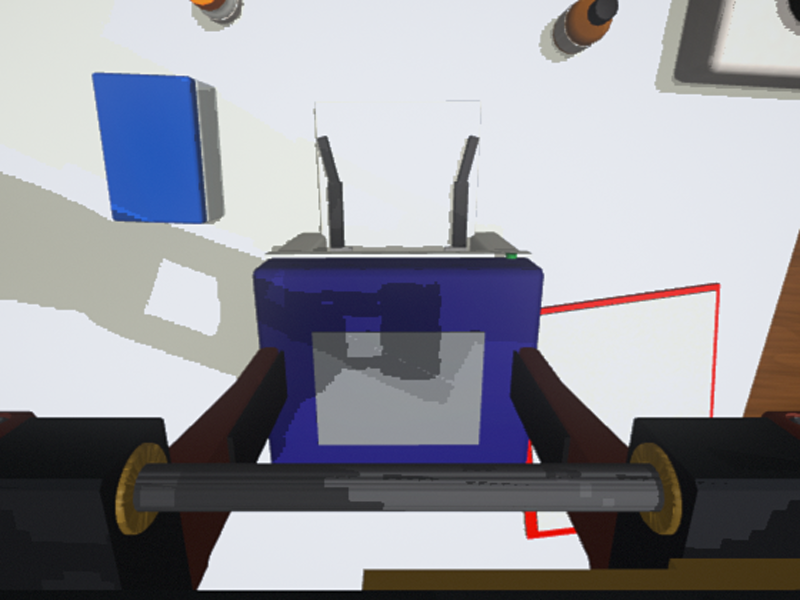

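Run:
```python
import cv2
im=cv2.imread("pics/w3.png")[60:190,190:360]
im=cv2.convertScaleAbs(cv2.createCLAHE(3,(4,4)).apply(cv2.cvtColor(im,cv2.COLOR_BGR2GRAY)))
cv2.imwrite("pics/w3c.png",cv2.resize(im,None,fx=4.5,fy=4.5,interpolation=cv2.INTER_CUBIC))
g=cv2.cvtColor(cv2.imread("pics/w3.png"),cv2.COLOR_BGR2GRAY)
for r in(130,140,150,160,168): print(r,[(c,int(g[r,c])) for c in range(225,345) if g[r,c]<130])
```

```text
130 [(229, 128), (230, 70), (231, 67), (232, 68), (233, 69), (234, 67), (235, 67), (236, 68), (237, 67), (238, 60), (239, 105), (318, 83), (319, 77), (320, 80), (321, 80), (322, 81), (323, 81), (324, 81), (325, 81), (326, 78), (327, 94)]
140 [(230, 80), (231, 63), (232, 66), (233, 65), (234, 66), (235, 66), (236, 74), (237, 74), (238, 65), (239, 90), (317, 105), (318, 65), (319, 76), (320, 79), (321, 78), (322, 78), (323, 79), (324, 79), (325, 77), (326, 77), (327, 125)]
150 [(230, 96), (231, 64), (232, 68), (233, 70), (234, 71), (235, 71), (236, 71), (237, 71), (238, 68), (239, 64), (317, 80), (318, 60), (319, 66), (320, 68), (321, 69), (322, 75), (323, 75), (324, 74), (325, 72), (326, 88)]
160 [(231, 74), (232, 57), (233, 59), (234, 60), (235, 62), (236, 60), (237, 61), (238, 57), (239, 52), (240, 101), (316, 123), (317, 67), (318, 62), (319, 64), (320, 64), (321, 63), (322, 65), (323, 64), (324, 63), (325, 59), (326, 97)]
168 [(225, 120), (226, 115), (227, 115), (231, 81), (232, 54), (233, 56), (234, 56), (235, 57), (236, 56), (237, 56), (238, 56), (239, 52), (240, 69), (316, 101), (317, 58), (318, 58), (319, 62), (320, 62), (321, 61), (322, 61), (323, 61), (324, 59), (325, 63), (326, 101), (329, 104), (330, 90), (331, 93), (332, 96), (333, 99), (334, 102), (335, 108), (336, 112), (337, 114), (338, 114), (339, 114), (340, 115), (341, 114), (342, 115), (343, 116), (344, 116)]
```

View pics/w3c.png

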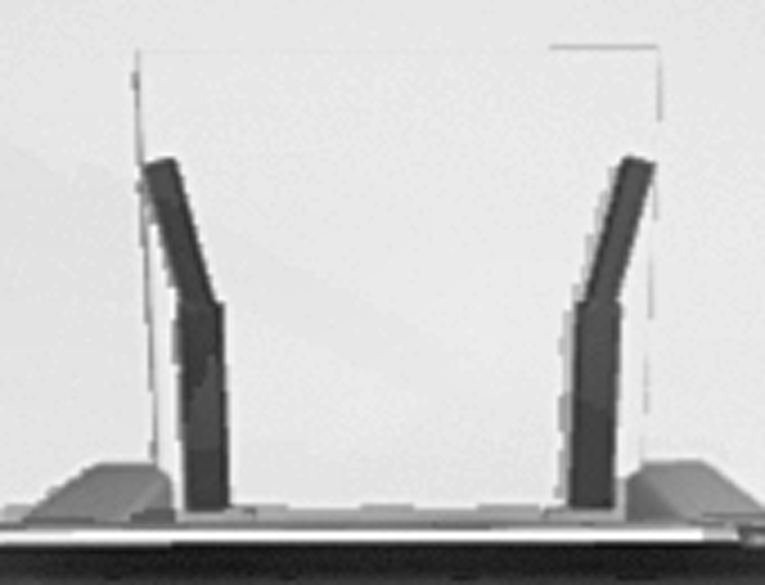

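Run:
```python
from h import *
for z in(20,34):
  for r,a,b in((130,239.4,317.6),(150,239.7,317),(168,240.5,316.2)):
    A,B=at_z("wrist",(a,r),z),at_z("wrist",(b,r),z); print(z,r,A.round(1),B.round(1),((A+B)/2).round(1),np.linalg.norm(A-B).round(1))
A,B=at_z("wrist",(220.4,70.7),20),at_z("wrist",(336.4,70.2),20); d=B-A
print("lip",A,B,(A+B)/2,np.linalg.norm(d),"lipyaw",np.arctan2(d[1],d[0]))
g=cv2.cvtColor(cv2.imread("pics/w3.png"),cv2.COLOR_BGR2GRAY).astype(int)
e=[(c,100+int(np.argmin(np.diff(g[165:185,c])))+65) for c in range(200,365,10)]; print(e)
pts=np.array([at_z("wrist",(c,r+.5),165)[:2] for c,r in e]); print(np.polyfit(pts[:,0],pts[:,1],1))
print(get_obs()["orientation"])
```

```text
20 130 [ 487.9 -171.2   20. ] [ 593.2 -165.7   20. ] [ 540.6 -168.5   20. ] 105.4
20 150 [ 488.8 -197.9   20. ] [ 594.7 -192.4   20. ] [ 541.7 -195.1   20. ] 106.1
20 168 [ 490.3 -222.7   20. ] [ 595.7 -217.2   20. ] [ 543. -220.   20.] 105.6
34 130 [ 489.5 -170.3   34. ] [ 591.5 -165.1   34. ] [ 540.5 -167.7   34. ] 102.1
34 150 [ 490.4 -196.2   34. ] [ 593.  -190.9   34. ] [ 541.7 -193.5   34. ] 102.8
34 168 [ 491.8 -220.2   34. ] [ 594.  -214.9   34. ] [ 542.9 -217.6   34. ] 102.3
lip [462.37581922 -98.46538155  20.        ] [610.79129053 -90.19972668  20.        ] [536.58355488 -94.33255412  20.        ] 148.6454613357992 lipyaw 0.05563520346899203
[(200, 179), (210, 179), (220, 179), (230, 179), (240, 179), (250, 179), (260, 179), (270, 179), (280, 179), (290, 179), (300, 179), (310, 179), (320, 179), (330, 179), (340, 179), (350, 179), (360, 172)]
[ 6.56975684e-02 -2.41628182e+02]
[-1.56976811 -0.0407098   0.04142616]
```

Crop: guide inner edges at (239.7,150) and (317,150), lane measured 105.5 mm, so the calibration is consistent. Loader is at about (544.5, -243.5), yaw -1.517. Back to the tray.

Emit:
{"fn": "arm_command", "kwargs": {
  "targets": [
    [0,0,32,0],
    [0,0,32,0],
    [0,0,32,0],
    [0,0,32,0],
    [0,0,32,0],
    [0,0,32,0],
    [0,0,32,0],
    [0,0,32,0],
    [0,0,32,0],
    [0,0,32,0],
    [0,0,32,0],
    [0,0,29,0],
    [0,10,0,0.11],
    [0,20,0,0.11],
    [0,30,0,0.11],
    [0,30,0,0.111],
    [0,30,0,0],
    [0,30,0,0],
    [0,20,0,0],
    [0,0,0,0]
  ]
}}

```text
t: 9.4
ee_pos: [519.5, 156.5, 145.6]
orientation: [-1.553, 0.309, -0.298]
ft_force: [-0.8, 0.7, 0.0]
width: 88.1
```

Run:
```python
from h import *
o=get_obs(); print(o["t"],o["ee_pos"],o["orientation"])
im=get_image("wrist"); cv2.imwrite("pics/w4.png",im)
c,s=np.cos(-1.96),np.sin(-1.96); Rz=np.array([[c,-s,0],[s,c,0],[0,0,1]])
for X in [(30,0,74),(-30,0,74),(85,50,5),(85,-50,5),(-85,50,5),(-85,-50,5),(-85,40,32),(-85,-40,32)]: print(X,proj("wrist",Rz@np.array(X)+[524,154.6,0])[0].round(1))
```

```text
9.4 [519.50410179 156.4631327  145.63853009] [-1.55264044  0.30885364 -0.29792212]
(30, 0, 74) [282.7 264.3]
(-30, 0, 74) [283.1 186.6]
(85, 50, 5) [331.4 282.4]
(85, -50, 5) [232.4 282. ]
(-85, 50, 5) [341.3 105.6]
(-85, -50, 5) [224.4 105.4]
(-85, 40, 32) [334.8 105.1]
(-85, -40, 32) [231.5 104.9]
```

View pics/w4.png

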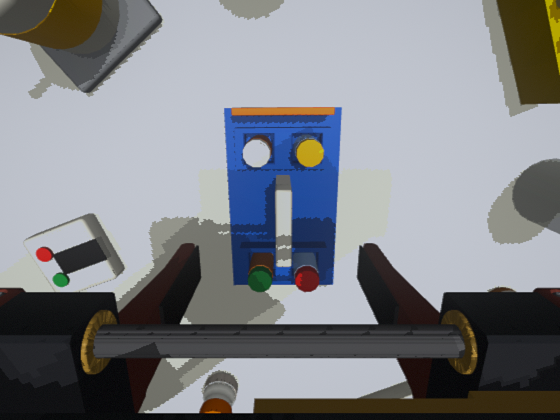

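Emit:
{"fn": "arm_command", "kwargs": {
  "targets": [
    [4.5,5,-1,0],
    [0,15,0,0],
    [0,20,0,0],
    [0,20,0,0],
    [0,15,0,0],
    [0,8,0,0],
    [0,0,0,0],
    [0,0,0,0]
  ]
}}

```text
t: 10.12
ee_pos: [527.9, 153.4, 67.4]
orientation: [-1.549, 0.304, -0.306]
ft_force: [0.2, 0.5, 0.1]
width: 87.9
```

Emit:
{"fn": "arm_command", "kwargs": {
  "targets": [
    [-2,3,0,0],
    [-2,2,-1,0],
    [0,0,0,0],
    [0,0,0,0],
    [0,0,0,0]
  ]
}}

```text
t: 10.53
ee_pos: [523.2, 153.6, 61.7]
orientation: [-1.549, 0.305, -0.306]
ft_force: [0.1, -0.1, -0.2]
width: 87.8
```

Emit:
{"fn": "arm_command", "kwargs": {
  "targets": [
    [0,0,0,0],
    [0,0,0,0],
    [0,0,0,0],
    [0,0,0,0],
    [0,0,0,0],
    [0,0,0,0],
    [0,0,0,0],
    [0,0,0,0],
    [0,0,0,0],
    [0,0,0,0]
  ],
  "gripper": 0
}}

```text
t: 11.37
ee_pos: [523.0, 153.6, 61.4]
orientation: [-1.549, 0.305, -0.305]
ft_force: [0.5, -0.3, 0.2]
width: 24.5
```

Emit:
{"fn": "arm_command", "kwargs": {
  "targets": [
    [0,0,0,0],
    [0,0,0,0],
    [0,0,0,0],
    [0,0,0,0],
    [0,0,0,0],
    [0,0,0,0]
  ]
}}

```text
t: 11.87
ee_pos: [522.7, 153.6, 61.3]
orientation: [-1.549, 0.306, -0.305]
ft_force: [-3.3, 1.5, 2.0]
width: 12.0
```

Emit:
{"fn": "arm_command", "kwargs": {
  "targets": [
    [0,-4,0,0],
    [0,-8,0,0],
    [0,-12,0,0],
    [0,-12,0,0],
    [0,-12,0,0],
    [0,-8,0,0],
    [0,-4,0,0],
    [0,0,0,-0.04],
    [0,0,0,-0.07],
    [0,0,0,-0.07],
    [0,0,0,-0.07],
    [0,0,0,-0.07],
    [0,0,0,-0.07],
    [0,0,0,-0.05],
    [0,0,0,0],
    [0,0,0,0],
    [0,0,0,0],
    [0,0,0,0]
  ]
}}

```text
t: 13.37
ee_pos: [523.0, 153.6, 121.4]
orientation: [-1.57, -0.039, 0.039]
ft_force: [0.3, 0.1, -4.0]
width: 11.6
```

Emit:
{"fn": "arm_command", "kwargs": {
  "targets": [
    [0,0,-6,0],
    [0,0,-12,0],
    [0,0,-16,0],
    [0,0,-18,0],
    [0,0,-18,0],
    [0,0,-18,0],
    [0,0,-18,0],
    [0,0,-18,0],
    [0,0,-18,0],
    [0,0,-18,0],
    [0,0,-18,0],
    [0,0,-16,0],
    [0,0,-12,0],
    [0,0,-8,0],
    [0,0,-4,0],
    [0,0,0,0],
    [0,0,0,0],
    [0,0,0,0]
  ]
}}

```text
t: 14.87
ee_pos: [534.0, -63.5, 121.3]
orientation: [-1.57, -0.04, 0.041]
ft_force: [-0.3, 0.3, -4.3]
width: 11.8
```

Run:
```python
from h import *
o=get_obs(); M=R.from_rotvec(o["orientation"]).as_matrix(); print(o["t"],o["ee_pos"],o["width"],"phi",np.arctan2(M[1,0],M[0,0]))
im=get_image("wrist"); cv2.imwrite("pics/w5.png",im); cv2.imwrite("pics/s5.png",get_image("scene"))
c,s=np.cos(-1.517),np.sin(-1.517); p=np.array([544.5,-243.5])
print("loader-frame TCP",np.array([[c,s],[-s,c]])@(o["ee_pos"][:2]-p))
```

```text
14.8667 [534.01605787 -63.54976981 121.33295844] 11.848397946384734 phi 0.05151238814359177
loader-frame TCP [-180.25362655   -0.7927826 ]
```

View pics/w5.png

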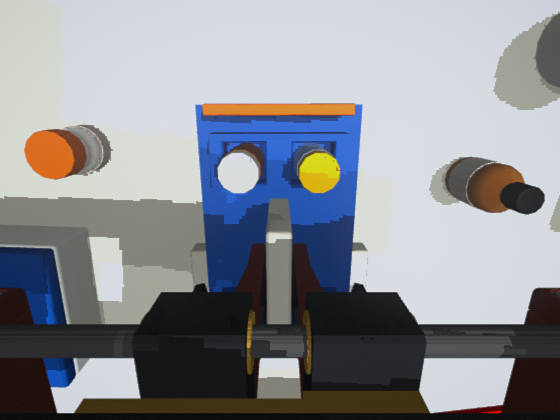

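The tray hangs straight and centred (wall 203-355, symmetric about 279), vials upright, guide tips symmetric at (200,288) and (358,288). Lowering to 2 mm above the deck, then sliding in.

Emit:
{"fn": "arm_command", "kwargs": {
  "targets": [
    [0.8,3,0,-0.002],
    [0,6,0,0],
    [0,8,0,0],
    [0,8,0,0],
    [0,6,0,0],
    [0,4,0,0],
    [0,2.5,0,0],
    [0,0,0,0],
    [0,0,0,0]
  ]
}}

```text
t: 15.72
ee_pos: [534.9, -64.1, 83.8]
orientation: [-1.57, -0.041, 0.042]
ft_force: [-0.8, -0.2, -3.5]
width: 11.6
```

Emit:
{"fn": "arm_command", "kwargs": {
  "targets": [
    [0,0,-2,0],
    [0,0,-4,0],
    [0,0,-5,0],
    [0,0,-5,0],
    [0,0,-5,0],
    [0,0,-5,0],
    [0,0,-5,0],
    [0,0,-5,0],
    [0,0,-4,0],
    [0,0,0,0],
    [0,0,0,0]
  ]
}}

```text
t: 16.63
ee_pos: [537.0, -104.3, 83.8]
orientation: [-1.57, -0.041, 0.041]
ft_force: [-0.3, -0.3, -4.5]
width: 11.6
```

Emit:
{"fn": "arm_command", "kwargs": {
  "targets": [
    [0,0,-3,0],
    [0,0.5,-5,0],
    [0,0,-5,0],
    [0,0.5,-5,0],
    [0,0,-5,0],
    [0,0,-5,0],
    [0,0,-4,0],
    [0,0,0,0],
    [0,0,0,0]
  ]
}}

```text
t: 17.38
ee_pos: [538.7, -136.3, 82.9]
orientation: [-1.57, -0.041, 0.041]
ft_force: [-0.3, -0.3, -4.2]
width: 11.9
```

Loader x is about -107 with no contact. Lowering onto the deck.

Emit:
{"fn": "arm_command", "kwargs": {
  "targets": [
    [0,0.7,0,0],
    [0,0.7,0,0],
    [0,0.4,0,0],
    [0,0,0,0],
    [0,0,0,0]
  ]
}}

```text
t: 17.8
ee_pos: [538.7, -135.8, 81.4]
orientation: [-1.57, -0.042, 0.042]
ft_force: [-2.4, 0.7, 2.2]
width: 11.7
```

Emit:
{"fn": "arm_command", "kwargs": {
  "targets": [
    [0,0,0,0],
    [0,0,0,0],
    [0,0,0,0],
    [0,0,0,0],
    [0,0,0,0],
    [0,0,0,0],
    [0,0,0,0],
    [0,-3,0,0],
    [0,-8,0,0],
    [0,-13,0,0],
    [0,-13,0,0],
    [0,-13,0,0],
    [0,0,0,0]
  ],
  "gripper": 60
}}

```text
t: 18.88
ee_pos: [540.4, -136.4, 133.9]
orientation: [-1.572, -0.045, 0.038]
ft_force: [0.8, -0.4, -0.8]
width: 52.5
```

Emit:
{"fn": "arm_command", "kwargs": {
  "targets": [
    [0,0,15,0],
    [0,0,25,0],
    [0,0,25,0],
    [0,0,25,0],
    [0,0,25,0],
    [0,0,5,0],
    [0,0,0,0],
    [0,0,0,0],
    [0,0,0,0]
  ],
  "gripper": 0
}}

```text
t: 19.63
ee_pos: [532.6, -17.0, 131.0]
orientation: [-1.571, -0.041, 0.041]
ft_force: [-0.5, -0.5, 0.3]
width: 0.3
```

Run:
```python
from h import *
o=get_obs(); print(o["t"],o["ee_pos"],o["width"])
im=get_image("wrist"); cv2.imwrite("pics/w6.png",im); cv2.imwrite("pics/s6.png",get_image("scene"))
for t in("tray_push","tray_grip"):
  for d in tip_of("scene",t)[:3]: print(t,d,at_z("scene",d["at"],40 if t=="tray_push" else 84))
c,s=np.cos(-1.517),np.sin(-1.517); p=np.array([544.5,-243.5])
print("loader-frame TCP",np.array([[c,s],[-s,c]])@(o["ee_pos"][:2]-p))
a=cv2.imread("pics/s6.png")[100:310,120:400]; cv2.imwrite("pics/s6c.png",cv2.resize(a,(800,600),interpolation=cv2.INTER_CUBIC))
```

```text
19.6333 [532.56076005 -17.04544009 131.03485144] 0.31073217854274576
tray_push {'at': [235.8, 208.8], 'conf': 0.93} [538.78643648 -46.00463804  40.        ]
tray_push {'at': [424.7, 237.7], 'conf': 0.79} [304.86132291 469.26331701  40.        ]
tray_grip {'at': [414.7, 203.0], 'conf': 0.73} [243.66867647 395.43545553  84.        ]
loader-frame TCP [-226.76893161    0.25458051]
```

View pics/s6c.png

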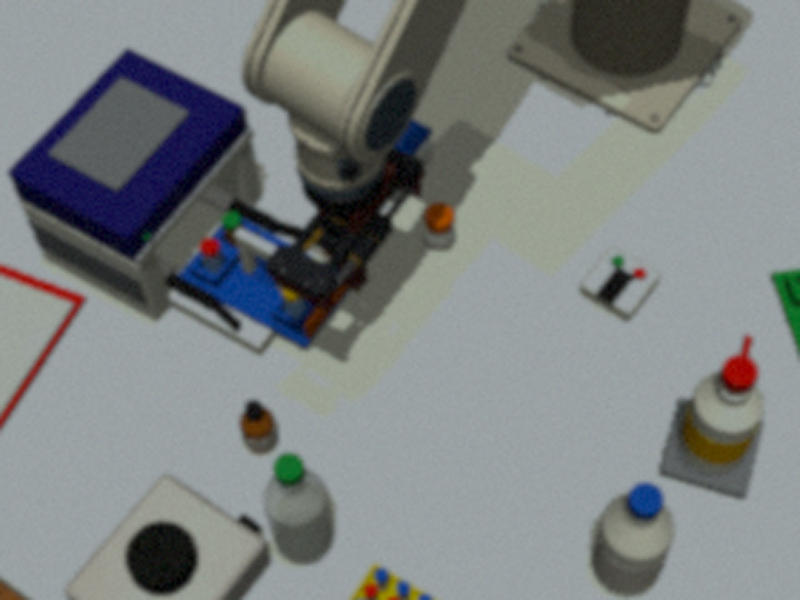

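The tray lies flat between the guides with its vials standing (red cap (210,246), green cap (232,219) in the crop). The fingers are closed behind the orange wall, and the gripper is narrow along the sliding axis. Down, then push.

Emit:
{"fn": "arm_command", "kwargs": {
  "targets": [
    [0,10,0,0],
    [0,20,0,0],
    [0,20,0,0],
    [0,20,0,0],
    [0,12,0,0],
    [0,0,0,0],
    [0,0,0,0]
  ]
}}

```text
t: 20.42
ee_pos: [531.9, -16.3, 48.4]
orientation: [-1.57, -0.04, 0.043]
ft_force: [0.3, -1.0, 0.1]
width: 0.7
```

Emit:
{"fn": "arm_command", "kwargs": {
  "targets": [
    [0,0,-4,0],
    [0,0,-6,0],
    [0,0,-4,0],
    [0,0,-3,0],
    [0,0,-2,0],
    [0,0,-2,0],
    [0,0,-2,0],
    [0,0,-3,0],
    [0,0,-3,0],
    [0,0,-4,0],
    [0,0,-4,0],
    [0,0,-4,0],
    [0,0,-4,0],
    [0,0,-4,0],
    [0,0,-4,0],
    [0,0,-4,0],
    [0,0,-4,0]
  ]
}}

```text
t: 21.83
ee_pos: [535.7, -77.4, 49.2]
orientation: [-1.57, -0.042, 0.041]
ft_force: [-0.7, 6.3, 4.8]
width: 0.6
```

Emit:
{"fn": "arm_command", "kwargs": {
  "targets": [
    [0,0,-4,0],
    [0,0,-4,0],
    [0,0,-4,0],
    [0,0,-4,0],
    [0,0,-4,0],
    [0,0,-4,0],
    [0,0,-4,0],
    [0,0,-4,0],
    [0,0,-4,0],
    [0,0,-4,0],
    [0,0,-4,0],
    [0,0,-4,0],
    [0,0,-3,0],
    [0,0,-3,0],
    [0,0,-2,0],
    [0,0,0,0]
  ]
}}

```text
t: 23.17
ee_pos: [538.5, -133.6, 49.0]
orientation: [-1.571, -0.041, 0.042]
ft_force: [-0.1, 1.0, 0.8]
width: 0.4
```

Emit:
{"fn": "arm_command", "kwargs": {
  "targets": [
    [0,0,-2,0],
    [0,0,-2,0],
    [0,0,-2,0],
    [0,0,-2,0],
    [0,0,-1,0],
    [0,0,-1,0],
    [0,0,-1,0],
    [0,0,0,0]
  ]
}}

```text
t: 23.83
ee_pos: [539.1, -144.2, 49.0]
orientation: [-1.571, -0.042, 0.042]
ft_force: [-0.3, 1.9, 1.0]
width: 0.7
```

Emit:
{"fn": "arm_command", "kwargs": {
  "targets": [
    [0,0,-1,0],
    [0,0,-1,0],
    [0,0,-1,0],
    [0,0,-1,0],
    [0,0,0,0]
  ]
}}

```text
t: 24.25
ee_pos: [539.4, -148.2, 49.0]
orientation: [-1.571, -0.042, 0.042]
ft_force: [0.9, 1.6, -0.0]
width: 0.2
```

Emit:
{"fn": "arm_command", "kwargs": {
  "targets": [
    [0,0,-1,0],
    [0,0,-1,0],
    [0,0,0,0]
  ]
}}

```text
t: 24.5
ee_pos: [539.3, -149.8, 49.0]
orientation: [-1.57, -0.041, 0.042]
ft_force: [-0.1, 4.3, 1.0]
width: 0.2
```

Emit:
{"fn": "arm_command", "kwargs": {
  "targets": [
    [0,0,-1,0],
    [0,0,-1,0],
    [0,0,0,0],
    [0,0,0,0]
  ]
}}

```text
t: 24.83
ee_pos: [539.2, -149.9, 49.0]
orientation: [-1.568, -0.04, 0.042]
ft_force: [0.2, 15.6, 3.0]
width: 0.6
```

The force jumped to 15.6 N and the arm stopped at loader x of about -93, as expected at the back stop. I'll back off and check.

Emit:
{"fn": "arm_command", "kwargs": {
  "targets": [
    [0,0,0,0],
    [0,0,2,0],
    [0,0,8,0],
    [0,0,20,0],
    [0,0,30,0],
    [0,-20,30,0],
    [0,-40,20,0],
    [0,-40,0,0],
    [0,-40,0,0],
    [0,-40,0,0],
    [0,-20,0,0],
    [0,0,0,0]
  ]
}}

```text
t: 25.83
ee_pos: [536.8, -43.8, 251.9]
orientation: [-1.572, -0.05, 0.034]
ft_force: [0.0, -0.3, 0.4]
width: 0.4
```

Run:
```python
from h import *
o=get_obs(); print(o["t"],o["ee_pos"],o["ft_force"])
im=get_image("wrist"); cv2.imwrite("pics/w7.png",im); cv2.imwrite("pics/s7.png",get_image("scene"))
for d in tip_of("wrist","tray_push")[:2]: print(d)
c,s=np.cos(-1.517),np.sin(-1.517); Rz=np.array([[c,-s,0],[s,c,0],[0,0,1]])
P=[Rz@np.array(X)+[544.5,-243.5,0] for X in((-85,40,52),(-85,-40,52),(-85,50,25),(-85,-50,25),(-85,0,40))]
print(proj("wrist",np.array(P)).round(1)); 
a=im[60:270,140:420]; cv2.imwrite("pics/w7c.png",cv2.resize(a,(800,600),interpolation=cv2.INTER_CUBIC))
```

```text
25.8333 [536.82561838 -43.81436855 251.85079145] [ 0.04550936 -0.3260394   0.42562454]
[[312.4 282.6]
 [245.  282.6]
 [318.1 271.7]
 [239.3 271.7]
 [278.7 277.6]]
```

View pics/w7.png

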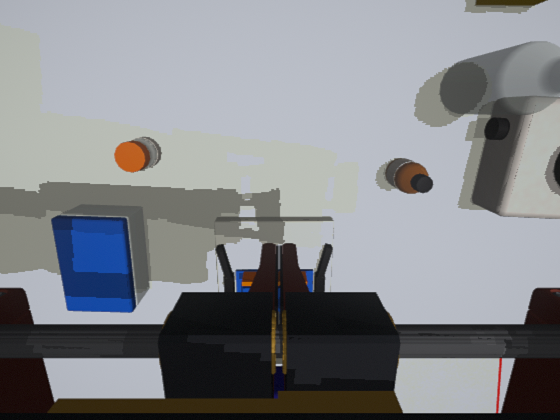

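Emit:
{"fn": "arm_command", "kwargs": {
  "targets": [
    [0,-30,0,0],
    [0,-30,0,0],
    [0,0,-30,0],
    [0,0,-35,0],
    [0,0,-35,0],
    [0,0,-35,0],
    [0,0,-30,0],
    [0,0,0,0],
    [0,0,0,0],
    [0,0,0,0],
    [0,0,0,0]
  ]
}}

```text
t: 26.9
ee_pos: [542.1, -207.1, 305.2]
orientation: [-1.569, -0.041, 0.044]
ft_force: [-0.1, -0.0, 0.3]
width: 0.6
```

Run:
```python
from h import *
o=get_obs(); print(o["t"],o["ee_pos"],o["qvel"].round(3))
im=get_image("wrist"); cv2.imwrite("pics/w8.png",im)
c,s=np.cos(-1.517),np.sin(-1.517); Rz=np.array([[c,-s,0],[s,c,0],[0,0,1]])
def pr(X): return proj("wrist",Rz@np.array(X)+[544.5,-243.5,0])[0].round(1)
for X in((-85,40,52),(-85,-40,52),(-85,50,25),(-85,-50,25),(-150,75,20),(-150,-75,20),(-52,20,71),(-52,-20,71)): print(X,pr(X))
g=im.astype(int); blue=(g[...,0]>g[...,2]*1.5+20)&(g[...,0]>90); orange=(g[...,2]>150)&(g[...,0]<90)
for nm,m in(("blue",blue),("orange",orange)):
  m=m.copy(); m[:60]=0; m[290:]=0; m[:,:215]=0; m[:,345:]=0
  for r in range(60,290,6):
    k=np.where(m[r])[0]
    if len(k): print(nm,r,k.min(),k.max(),len(k))
cv2.imwrite("pics/w8c.png",cv2.resize(im[60:270,140:420],(800,600),interpolation=cv2.INTER_CUBIC))
```

```text
26.9 [ 542.14789827 -207.06620291  305.21685687] [ 0.008 -0.01  -0.006 -0.     0.001 -0.003]
(-85, 40, 52) [311.3 138.2]
(-85, -40, 52) [245.7 138.2]
(-85, 50, 25) [317.  136.5]
(-85, -50, 25) [240.1 136.5]
(-150, 75, 20) [338.3  83.3]
(-150, -75, 20) [218.9  83.3]
(-52, 20, 71) [295.3 167.7]
(-52, -20, 71) [261.7 167.7]
blue 144 241 317 11
blue 150 241 316 76
blue 156 242 316 75
blue 162 242 316 42
blue 168 242 316 37
blue 174 242 316 38
blue 180 242 315 74
blue 186 243 315 64
blue 192 247 311 54
blue 216 314 344 31
blue 222 314 344 31
blue 228 258 344 53
blue 234 257 344 54
blue 240 257 344 55
blue 246 254 344 40
blue 252 312 344 33
blue 258 342 344 3
blue 264 341 344 4
blue 270 341 344 4
blue 276 340 344 5
blue 282 340 344 5
blue 288 215 344 9
orange 144 247 311 65
orange 162 293 299 7
orange 168 288 303 16
orange 174 289 302 14
```

View pics/w8c.png

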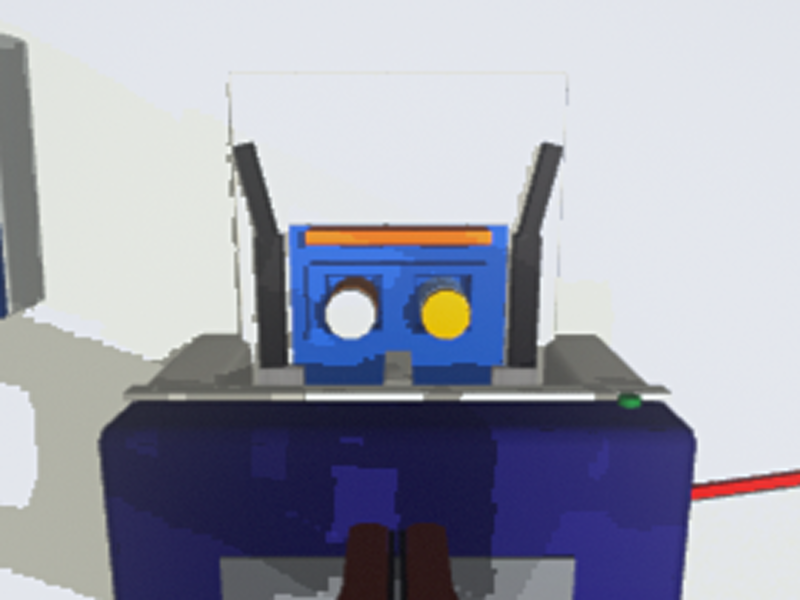

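The picture shows the tray straight between the guides. Its rear edge is at row 139 and the lip at row 85, so the spacing is within about 1 mm of the home position. The white and yellow vials are upright. Handing in.

```bash
python3 -c "
from workcell import *
print(close_job())"
```

```text
the job is handed in; nothing more can be done
None
```

I primed the pump, slid the blue tray home in the loader nose first, and handed the job in at about 27 s of the 64 s. `close_job` gives no verdict, so the result rests on my own checks.

- **Pump:** I pressed the red cap of the yellow-banded canister to its hard stop, about 8 mm at 18 N, then lifted clear so it could spring back. I did not measure the sprung-back position.
- **Tray:** I gripped it by the handle, set its nose into the guides, lowered it onto the deck and let go. I then pushed the orange wall with closed fingers until the force jumped to about 16 N and the arm stopped.
- **Last wrist picture:** The tray sat straight and centred between the guides, with its rear edge within about 1 mm of the home position relative to the loader's lip. The gripper was well clear.
- **Vials:** The white and yellow vials were upright in their pockets. The red and green ones are hidden inside the housing. I last saw them standing before the push, so their final state is unconfirmed.
- **Bystanders:** The arm stayed clear of them on planned paths, but I did not measure their positions again at the end.
- **Disagreement:** My loader estimate was about 2 pixels (roughly 2 mm) off along the slide direction in the last picture. Judging the tray against the lip in the same picture cancels that.

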